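# Clip the pastry rolling pin into its holder

## Robot

A 6-joint arm with a two-finger parallel gripper is mounted at the origin on the work surface. World frame = base frame: x ahead of the robot, y to its left, z up, the work surface at z = 0. Lengths are in m, angles in rad, forces in N, time in s.
With the tool pointing down it reaches from about 0.325 to 0.9 m from the base axis. Payload 6.1 kg.
Tool frame: the origin (TCP) lies at the very end of the fingers, on their centre line; the grasp point (between the pads) lies 19 mm behind it; z points along the fingers, y is the line along which they close (so a half turn about z gives the same grasp; the last joint's range is limited). The gripper opens to 85 mm and grips with 20 to 120 N. Pads are 22 mm wide; open, the fingers measure 114 mm over their backs; the gripper's body (76 mm by 85 mm) begins 54 mm behind the grasp point. The pads swing forward as they close: fully open they stand 13 mm farther back than shut.
Start: joints at [1.048, 0.22, 1.526, -0, 1.395, -0.126], TCP at [0.242, 0.576, 0.231] pointing down, gripper open.
Joint ranges: [-2.98, 2.98], [-0.91, 2.08], [0.09, 2.57], [-1.24, 4.39], [0.2, 2.65], [-2.68, 2.68]. Speed limits (rad/s): [2.57, 2.57, 3.01, 3.14, 3.14, 3.14].

## Interface

Orientations are given as a unit quaternion [w, x, y, z].
In Python, from rig import bot, vision, spotter gives the robot as it stands.
- The arm moves only by the tool play_rows, never from a script. Its argument "increments" is a list of rows, each an object with "claw": the opening, from 0 (shut) to 1 (fully open); "dp": the shift along the tool's x, y, z in m, a list of three; "angular": the turn, a rotation vector about the tool's x, y, z in rad, a list of three. A call has 1 to 10 rows; each row is the pose to reach, as a shift and turn from the pose commanded when the call began, along the tool's axes at that moment; what a row does not reach only later rows make up. A row lasts 1/10 s, in which the tool goes at most 50 mm and 8.59 degrees, less where a joint would pass 70% of its speed; a pose out of reach is approached as far as the arm can. A call with a gripper value outside its range is refused whole. The fingers move at their own pace and stop on an object; "squeeze" is the grip in N (left out, the last holds). Time passes only in rows, so rows that repeat a pose let the fingers close. It gives the time, the measured TCP pose, the force, the opening and the grip force at its end, in the units of the state.
- bot.observe(): the state, without advancing time (a new reading comes with each control period).
- vision.read_camera(name): name is "scene" or "top"; returns (picture, depth): 400x640x3 uint8, red, green, blue; 400x640 float32, m along the optical axis (not along the pixel's ray), 0 where there is no reading.
- vision.camera_info(name): a dict with "fx", "fy", "cx", "cy" (pixels), "distortion" ([k1, k2, p1, p2, k3] as OpenCV has them; the pictures are not rectified), "xyz" and "attitude" of the camera in the world. Camera axes: x right, y down, z forward; pixel columns grow to the right and rows downward; lengths in m; the calibration is good to about 2 mm. A picture is of the moment at which its call begins. camera_info takes no time and is no camera call.
- bot.job_done(): hands the job in; it is judged then, once.
Trained networks look in the newest picture that a camera, given by its name, has taken for a name from the list of things; names that differ only in an ending like _2 or _b are one class to them, and where a whole thing is asked for, a point or a joint stands for the part that bears it (a point fixed in the world has none). Each returns a list of dicts, best first, with "score" (0 to 1); they miss things now and then, are a little off and sometimes report something else, mostly with a low value. They report only what shows in the picture. A call takes as long as a camera call. They do not tell look-alikes from the thing itself.
- spotter.look_for(camera, target): "box" ([centre column, centre row, width, height] in pixels, round what is visible of it).
The state is a dict: "time_s": time; "qpos": joint angles; "qvel": joint speeds; "joint_torque": joint torques, N m; "tcp_pos": TCP position; "tool_rot": TCP orientation; "ft_force": force on the tool from outside, world axes, zero at the start; "ft_torque": the same for the moment, N m; "grip_width": finger opening in m; "grip_force": force on a finger pad.
Only numpy, scipy, OpenCV 4.12 (cv2) and the standard library are available. Lean on these libraries where they do the work, as an engineer would, in place of code of your own. Each camera call takes 0.05 s, during which the arm holds its last target. There are 200 camera calls.

## Task

Take the small rolling pin from its wooden rest and put it away in the blue holder: press it down past the two yellow sprung jaws until both red handles sit fully home at the bottom of their forks, the pin is centred between the forks and both jaws have snapped shut over the handles. Let go of it there, and leave everything else on the bench where it is.

Things in the scene. Friction and masses are not known exactly. Their poses are not given: they have to be found in the camera images.
- pin: Loose rolling pin, about 0.18 kg, 194 mm long, the same either way round. Wooden barrel 38 mm in diameter, 100 mm long, in the middle; red plastic handles 18 mm in diameter with round ends stick out 47 mm at each end. Origin at its very centre, on the axis; x runs along the pin; y and z may point any way round it.
- rest: Fixed dark wooden rest on which the pin starts, level, its axis 45 mm above the bench. Base plate 190 x 60 x 6 mm; notched blocks 18 mm thick at x = +-72 mm carry the handles, tops at 43 mm; under the barrel lies only the base plate. Origin at the centre of its underside, x along the pin. Its place and yaw change.
- holder: Fixed blue holder, base 200 x 100 x 12 mm, origin at the centre of its underside, x along the seated pin, z up; its place and yaw change. At x = -72 and +72 mm stands a fork 20 mm thick that takes a handle: rigid flared prong on the +y side, 117 mm high; short tine (77 mm) and yellow sprung jaw on the -y side. Between the forks 124 mm are clear above the base.
- seat (a point): Where the pin's centre lies when fully seated: on the slots' centre line, midway between the forks, 75 mm above the bench; axes as the holder's. Each slot is 21 mm wide (y = -10.5 to 10.5 mm), its floor 66 mm up. The mouth at its top, 117 mm up, is open from y = -14 to +24 mm and narrows downwards to the jaw's nose and, below 90 mm, the straight prong.
- jaw_a (a joint): Jaw of the fork at x = -72 mm, in rad: 0 = shut against its stop (nose over the slot, keeping the handle in), grows to about 0.1 as a handle pressed down pushes it outwards to -y; it springs shut by itself. Pressing both handles past the jaws takes about 6 to 15 N altogether.
- jaw_b (a joint): The same for the jaw of the fork at x = +72 mm.
- jaw_a_tip (a point): Tip of the nose of jaw a: when shut, at x = -72, y = -3.5, z = 87 mm in the holder's frame; its sloping lead-in rises from there outwards to y = -15 mm at z = 119 mm.
- jaw_b_tip (a point): The same for jaw b, at x = +72 mm.
- pie: Loose small pie in a foil tin, 94 mm in diameter, 45 mm high, standing between the rest and the holder; origin at the centre of its underside. Bystander.
- pie2: A second such pie, to the right. Bystander.
- brush: Loose pastry brush lying on the bench; origin under its middle. Bystander.
- dredger: Loose aluminium can, 68 mm in diameter, 100 mm high; origin at the centre of its underside. Bystander.
- tub: Loose clear plastic tub, 110 mm in diameter, 90 mm high; origin at the centre of its underside. Bystander.
- scraper: Loose spatula lying on the bench; origin under its middle. Bystander.
There are look-alikes about, which are no part of the job. What is shaped like the pin but green or pink is not meant.

How it is judged:
On the way:
1. the robot, touching the pin, presses it down so that it pushes at least one jaw open (value of joint any of jaw_a, jaw_b above 0.03 rad and contact force between any of the fingers, the arm and pin above 0.5 N), for 0.02 s.
At the end, for the whole second after the job is handed in: The pin lies in both forks: its centre within 10 mm of the seat along the pin, within 4 mm across and 4 mm in height, its axis within 0.06 rad of the holder's x axis, both jaws shut (below 0.03 rad), and the pin is at rest (x of pin in the frame of seat between -0.01 and 0.01 m and y of pin in the frame of seat between -0.004 and 0.004 m and z of pin in the frame of seat between -0.004 and 0.004 m and angle between the x axis of pin and the x axis of holder, either way round below 0.06 rad and value of joint each of jaw_a, jaw_b below 0.03 rad and linear speed of pin below 0.02 m/s); the robot touches nothing.
It fails at once if a pie, the brush, the can, the tub or the spatula is shifted by more than 30 mm (distance of any of pie, pie2, brush, dredger, tub, scraper from where it was at the start of the episode above 0.03 m).
It also fails if it takes over 45 s, if anything falls off the work surface, if the arm or the gripper's body presses on something with over 40 N, if the wrist force passes 120 N, or if a joint passes its speed limit or range.

## Working session

There is one attempt and no reset: what is moved stays moved. The work goes in short steps, Python scripts to look and compute and a tool call to move; the robot and the scene stay as the last step left them, time stands still between calls to the robot, and variables do not carry over. Pictures are saved under pics/ and viewed, at most 10 in all, crops included, and the job is handed in when it is done.

Besides the shell and the picture viewer there is one more tool, called by a JSON object that holds its "fn" and its "kwargs", one argument or row to a line. play_rows: Moves the arm, as the interface text tells. Its arguments: {"type":"object","properties":{"increments":{"type":"array","items":{"type":"object","properties":{"claw":{"type":"number"},"dp":{"type":"array","items":{"type":"number"}},"angular":{"type":"array","items":{"type":"number"}}}}},"squeeze":{"type":"number"}},"required":["increments"]}

```bash
mkdir -p pics; ls; python3 - <<'E'
from rig import bot, vision, spotter
import cv2, numpy as np
np.set_printoptions(precision=4,suppress=True)
for c in ["scene","top"]:
    im,d=vision.read_camera(c)
    cv2.imwrite(f"pics/{c}0.png",im[:,:,::-1]); np.savez(f"{c}0.npz",im=im,d=d)
    print(c,vision.camera_info(c))
    for t in ["pin","rest","holder","jaw_a","pie","dredger","tub","brush","scraper"]:
        print(t,[(round(r["score"],2),np.round(r["box"]).tolist()) for r in spotter.look_for(c,t)][:4])
s=bot.observe(); print({k:np.round(v,4).tolist() for k,v in s.items()})
E
```

```text
pics
scene {'fx': 496.3752012187994, 'fy': 496.3752012187994, 'cx': 323.0152756456988, 'cy': 197.94383699964285, 'distortion': array([-0.1465,  0.    ,  0.    ,  0.    ,  0.    ]), 'xyz': array([ 1.0749, -0.4785,  1.2852]), 'attitude': array([-0.2374,  0.8749,  0.409 , -0.105 ])}
pin [(0.86, [280.0, 170.0, 19.0, 53.0]), (0.57, [338.0, 120.0, 59.0, 19.0]), (0.56, [398.0, 160.0, 52.0, 32.0])]
rest [(0.79, [396.0, 170.0, 56.0, 39.0]), (0.64, [179.0, 302.0, 91.0, 58.0])]
holder [(0.81, [275.0, 258.0, 65.0, 84.0])]
jaw_a [(0.65, [251.0, 237.0, 10.0, 27.0]), (0.58, [280.0, 280.0, 13.0, 24.0])]
pie [(0.87, [234.0, 333.0, 34.0, 34.0]), (0.78, [322.0, 204.0, 32.0, 29.0])]
dredger [(0.77, [306.0, 309.0, 25.0, 32.0])]
tub [(0.59, [426.0, 100.0, 37.0, 37.0])]
brush [(0.71, [363.0, 275.0, 33.0, 67.0])]
scraper [(0.86, [178.0, 299.0, 89.0, 60.0])]
top {'fx': 398.21376335903483, 'fy': 398.21376335903483, 'cx': 325.18559860007156, 'cy': 201.60717529937958, 'distortion': array([0.0195, 0.    , 0.    , 0.    , 0.    ]), 'xyz': array([ 0.3775, -0.0176,  1.2439]), 'attitude': array([-0.0489,  0.7096, -0
[... 388 characters left out ...]
0.0, 28.0, 32.0])]
dredger [(0.62, [406.0, 131.0, 30.0, 30.0]), (0.44, [462.0, 159.0, 27.0, 30.0])]
tub [(0.89, [158.0, 223.0, 45.0, 34.0])]
brush [(0.95, [341.0, 130.0, 33.0, 56.0]), (0.71, [406.0, 131.0, 26.0, 26.0]), (0.47, [480.0, 222.0, 48.0, 86.0])]
scraper [(0.77, [480.0, 223.0, 50.0, 88.0])]
{'time_s': 1.0, 'qpos': [1.0479, 0.2204, 1.5265, 0.0, 1.3947, -0.1261], 'qvel': [-0.0013, -0.0012, -0.0005, 0.0003, -0.0002, 0.0015], 'joint_torque': [0.0003, -49.6847, -38.9751, -0.0, 0.0005, 0.0], 'tcp_pos': [0.2415, 0.5764, 0.2313], 'tool_rot': [-0.0, 0.1971, 0.9804, -0.0], 'ft_force': [0.3917, -0.6691, -0.3433], 'ft_torque': [-0.0491, 0.0073, -0.0119], 'grip_force': 0.0, 'grip_width': 0.0855}
```

View pictures.

View pics/top0.png

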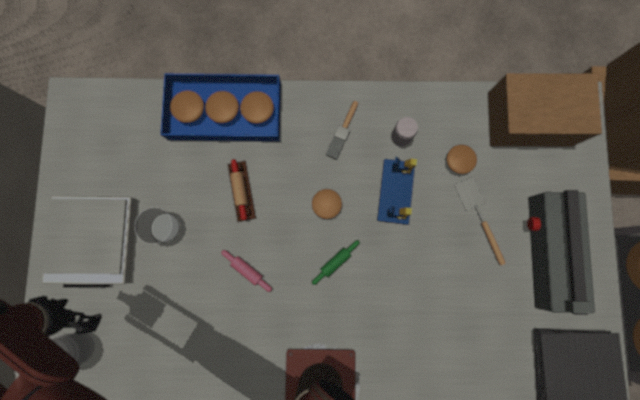

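View pics/scene0.png

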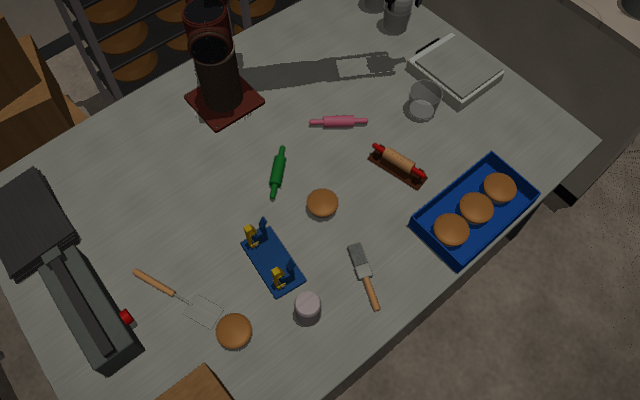

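Top view: the real pin (wood barrel, red handles, on the dark rest) is at (239,190). Candidates are pink (246,271), green (336,261) and the wood/red one (239,190). In the scene view they are at (338,121), (278,172) and (398,160). I choose the wood/red one. The holder is at top (396,191) and scene (272,258), with its yellow jaws toward top-image right.

```bash
cat > h.py <<'E'
import numpy as np, cv2
from scipy.spatial.transform import Rotation as R
from rig import bot, vision, spotter
np.set_printoptions(precision=4,suppress=True)
def cam(c):
    i=vision.camera_info(c); q=np.array(i["attitude"])
    K=np.array([[i["fx"],0,i["cx"]],[0,i["fy"],i["cy"]],[0,0,1]])
    return K,np.array(i["distortion"]),np.array(i["xyz"]),R.from_quat(q[[1,2,3,0]]).as_matrix()
def rays(c,uv):
    K,D,t,M=cam(c)
    n=cv2.undistortPoints(np.float64(uv).reshape(-1,1,2),K,D)[:,0]
    return t,np.c_[n,np.ones(len(n))]@M.T
def plane(c,uv,z):
    t,r=rays(c,uv); return t+r*((z-t[2])/r[:,2])[:,None]
def pts(c,uv,d):
    t,r=rays(c,uv); uv=np.int32(uv); return t+r*d[uv[:,1],uv[:,0]][:,None]
def proj(c,X):
    K,D,t,M=cam(c)
    return cv2.projectPoints(np.float64(X).reshape(-1,1,3),cv2.Rodrigues(M.T)[0],-M.T@t,K,D)[0][:,0]
def tri(uv1,uv2):
    (a,r),(b,s)=rays("top",[uv1]),rays("scene",[uv2]); r,s=r[0],s[0]
    k=np.linalg.lstsq(np.c_[r,-s],b-a,rcond=None)[0]
    p,q=a+k[0]*r,b+k[1]*s; return (p+q)/2,np.linalg.norm(p-q)
E
python3 - <<'E'
from h import *
T=np.load("top0.npz");S=np.load("scene0.npz")
def crop(im,u,v,w,h,k): return cv2.resize(im[v:v+h,u:u+w],None,fx=k,fy=k,interpolation=cv2.INTER_CUBIC)[:,:,::-1]
a=np.vstack([np.hstack([crop(T["im"],210,152,65,75,4),crop(T["im"],370,150,60,80,4)[:300]]),
 np.hstack([crop(S["im"],362,135,70,60,4),crop(S["im"],235,212,75,90,4)[:240]])[:,:500] if 0 else np.zeros((1,500,3),np.uint8)])
b=np.hstack([crop(S["im"],362,135,70,60,4)[:240],crop(S["im"],235,212,75,90,4)[:360][:240*1]])
W=max(a.shape[1],b.shape[1]); p=lambda x:np.pad(x,((0,0),(0,W-x.shape[1]),(0,0)))
cv2.imwrite("pics/crop0.png",np.vstack([p(a),p(b)]))
for c,Z,(u0,v0,u1,v1),(hu0,hv0,hu1,hv1) in [("top",T,(215,152,270,228),(370,150,430,230)),("scene",S,(360,135,435,195),(235,212,310,305))]:
    hsv=cv2.cvtColor(Z["im"],cv2.COLOR_RGB2HSV)
    def seg(m,box,name,minA=6):
        k=np.zeros(m.shape,np.uint8);k[box[1]:box[3],box[0]:box[2]]=m[box[1]:box[3],box[0]:box[2]]
        n,l,st,ce=cv2.connectedComponentsWithStats(k)
        for i in range(1,n):
            if st[i,4]<minA: continue
            v,u=np.nonzero(l==i);X=pts(c,np.c_[u,v],Z["d"]); 
            print(c,name,st[i].tolist(),ce[i],"med",np.median(X,0),"z5/95",np.percentile(X[:,2],[5,95]))
    H,Sa,V=hsv[...,0],hsv[...,1],hsv[...,2]
    seg((((H<6)|(H>172))&(Sa>190)&(V>70)),(u0,v0,u1,v1),"red")
    seg(((H>6)&(H<20)&(Sa<190)&(V>110)),(u0,v0,u1,v1),"wood")
    seg(((H>20)&(H<35)&(Sa>120)&(V>80)),(hu0,hv0,hu1,hv1),"yellow")
    seg(((H>100)&(H<125)&(Sa>120)),(hu0,hv0,hu1,hv1),"blue")
E
```

```text
top red [235, 164, 3, 4, 8] [235.875 165.75 ] med [0.6441 0.264  0.0514] z5/95 [0.047  0.0544]
top red [240, 206, 5, 5, 8] [241.25  207.375] med [0.5175 0.2442 0.0506] z5/95 [0.0467 0.0546]
top red [240, 216, 6, 3, 8] [242.625 216.875] med [0.4875 0.2373 0.0513] z5/95 [0.029  0.0569]
top wood [229, 158, 8, 5, 12] [231.6667 159.25  ] med [ 0.6789  0.2927 -0.0005] z5/95 [-0.005   0.0033]
top wood [231, 172, 14, 33, 310] [237.2419 188.0871] med [0.5739 0.2544 0.0615] z5/95 [0.0545 0.0662]
top yellow [405, 159, 11, 8, 58] [410.7759 162.431 ] med [ 0.646  -0.2569  0.1163] z5/95 [0.0908 0.1223]
top yellow [400, 208, 11, 7, 55] [405.5455 211.1455] med [ 0.5039 -0.2399  0.1171] z5/95 [0.0905 0.1218]
top blue [378, 159, 35, 65, 1520] [394.152  191.3743] med [ 0.5778 -0.2206  0.0125] z5/95 [0.0085 0.0804]
scene red [373, 143, 12, 10, 59] [378.5424 147.2034] med [0.5069 0.2375 0.0512] z5/95 [0.0431 0.056 ]
scene red [412, 166, 14, 12, 74] [418.4865 171.8108] med [0.6496 0.2689 0.0512] z5/95 [0.0421 0.0554]
scene wood [384, 147, 30, 23, 256] [398.2461 157.4258] med [0.5768 0.2526 0.0606] z5/95 [0.0537 0.0659]
scene yellow [244, 224, 8, 8, 47] [247.6383 227.6596] med [ 0.5078 -0.245   0.1193] z5/95 [0.1151 0.1222]
scene yellow [250, 232, 5, 5, 13] [251.2308 233.3846] med [ 0.5146 -0.2415  0.0896] z5/95 [0.0864 0.0919]
scene yellow [250, 241, 9, 6, 16] [253.625 243.5  ] med [ 0.5192 -0.244   0.0365] z5/95 [0.0289 0.041 ]
scene yellow [271, 267, 11, 12, 66] [276.2576 271.8333] med [ 0.6536 -0.2611  0.1177] z5/95 [0.0884 0.1231]
scene yellow [277, 283, 9, 5, 15] [280.8 285. ] med [ 0.663  -0.2628  0.0373] z5/95 [0.0335 0.4141]
scene blue [241, 217, 65, 82, 2114] [272.7994 260.1097] med [ 0.5793 -0.2278  0.0128] z5/95 [0.0075 0.0969]
```

View pics/crop0.png

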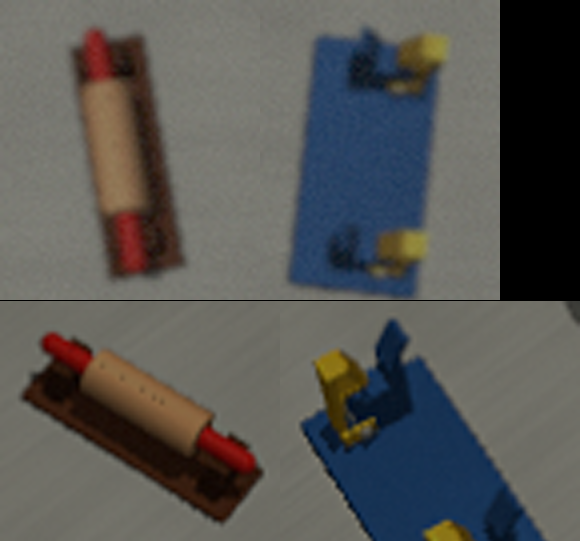

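```bash
cat > fit.py <<'E'
from h import *
from scipy.optimize import least_squares
def pinfit(Zs,boxes,guess):
    P=[];L=[]
    for c,Z,b in zip(("top","scene"),Zs,boxes):
        h=cv2.cvtColor(Z["im"],cv2.COLOR_RGB2HSV);H,Sa,V=h[...,0],h[...,1],h[...,2]
        for m,r in (((((H<6)|(H>172))&(Sa>190)&(V>70)),.009),(((H>6)&(H<20)&(Sa<190)&(V>100)),.019)):
            k=np.zeros(m.shape,bool);k[b[1]:b[3],b[0]:b[2]]=m[b[1]:b[3],b[0]:b[2]]
            v,u=np.nonzero(k);X=pts(c,np.c_[u,v],Z["d"]);ok=X[:,2]>guess[2]-.02
            P.append(X[ok]);L.append(np.full(ok.sum(),r))
    P=np.vstack(P);L=np.hstack(L)
    def f(p):
        a=np.array([np.cos(p[3])*np.cos(p[4]),np.sin(p[3])*np.cos(p[4]),np.sin(p[4])])
        d=P-p[:3]; s=d@a; q=np.linalg.norm(d-np.outer(s,a),axis=1)
        return q-L,s
    g=np.array(guess,float)
    for _ in range(3):
        s0=least_squares(lambda p:np.r_[f(p)[0],1e-2*(p[:3]-g[:3])@[np.cos(p[3]),np.sin(p[3]),0]],g,loss="soft_l1",f_scale=.002).x
        _,s=f(s0)
        sb=np.percentile(s[L>.01],[1,99]);sr=np.percentile(s[L<.01],[.5,99.5])
        g=s0.copy(); g[:2]+=sr.mean()*np.array([np.cos(g[3]),np.sin(g[3])])
    return g,sb-sr.mean(),sr-sr.mean(),np.std(f(s0)[0])
E
python3 - <<'E'
from fit import *
T=np.load("top0.npz");S=np.load("scene0.npz")
for Zs,n in (((T,S),"both"),):
    p,sb,sr,e=pinfit((T,S),((215,152,270,228),(360,135,435,195)),[.577,.253,.045,.217,0])
    print("pin",p,"barrel",sb,"handles",sr,e)
# barrel silhouette in each view, triangulation check of barrel centre & handle ends
print("tri barrel",tri((237.24,188.09),(398.2,157.4)))
for c,Z,b in (("top",T,(370,150,430,230)),("scene",S,(235,212,310,305))):
    h=cv2.cvtColor(Z["im"],cv2.COLOR_RGB2HSV);H,Sa=h[...,0],h[...,1]
    m=np.zeros(H.shape,np.uint8);m[b[1]:b[3],b[0]:b[2]]=((H>100)&(H<125)&(Sa>120))[b[1]:b[3],b[0]:b[2]]
    v,u=np.nonzero(m);X=pts(c,np.c_[u,v],Z["d"]);lo=np.abs(X[:,2]-.012)<.008
    r=cv2.minAreaRect(np.float32(plane(c,np.c_[u,v][lo],.012)[:,:2]*1000));print(c,"base rect",r,"z",np.median(X[lo,2]))
    up=X[(X[:,2]>.095)&(X[:,2]<.14)]
    print(c,"prong tops",[ (up[(up[:,0]>.58)==s].mean(0),((up[:,0]>.58)==s).sum()) for s in (0,1)])
s=bot.observe();q=s["tool_rot"];M=R.from_quat(np.roll(q,-1)).as_matrix();print(M)
E
```

```text
pin [0.5779 0.2553 0.0442 0.2176 0.0017] barrel [-0.0525  0.0471] handles [-0.0949  0.0949] 0.0523029543509283
tri barrel (array([0.5747, 0.2562, 0.0551]), np.float64(0.00019703945597499947))
top base rect ((577.6484375, -229.97463989257812), (93.06510925292969, 193.24005126953125), 82.63485717773438) z 0.012148258101954301
top prong tops [(array([ 0.5102, -0.2017,  0.11  ]), np.int64(35)), (array([ 0.6482, -0.2185,  0.1083]), np.int64(23))]
scene base rect ((584.1741333007812, -231.71954345703125), (97.86592864990234, 199.3044891357422), 83.12012481689453) z 0.011839179122934862
scene prong tops [(array([ 0.5142, -0.2013,  0.1077]), np.int64(44)), (array([ 0.6569, -0.2186,  0.1081]), np.int64(60))]
[[-0.9223  0.3864 -0.    ]
 [ 0.3864  0.9223 -0.    ]
 [ 0.     -0.     -1.    ]]
```

```bash
cat > hold.py <<'E'
from h import *
from scipy.optimize import minimize
def holdfit(c,Z,b,g):
    h=cv2.cvtColor(Z["im"],cv2.COLOR_RGB2HSV);H,Sa=h[...,0],h[...,1];k=8
    m=((H>100)&(H<125)&(Sa>100))[b[1]:b[3],b[0]:b[2]].astype(np.float32)
    vv,uu=np.mgrid[b[1]:b[3],b[0]:b[2]];X=pts(c,np.c_[uu.ravel(),vv.ravel()],Z["d"])
    ok=(X[:,2]<.02).reshape(m.shape)&(X[:,2]>-.02).reshape(m.shape)
    C=np.array([[x,y,z] for x in(-.1,.1) for y in(-.05,.05) for z in(0,.012)])
    def cost(p):
        q=C.copy();a=p[2];q[:,0]=p[0]+C[:,0]*np.cos(a)-C[:,1]*np.sin(a);q[:,1]=p[1]+C[:,0]*np.sin(a)+C[:,1]*np.cos(a)
        uv=(proj(c,q)-[b[0],b[1]]+.5)*k-.5
        im=np.zeros((m.shape[0]*k,m.shape[1]*k),np.float32)
        cv2.fillPoly(im,[np.int32(np.round(cv2.convexHull(np.float32(uv))*16))],1.,shift=4)
        im=cv2.resize(im,m.shape[::-1],interpolation=cv2.INTER_AREA)
        return (((im-m)**2)[ok]).sum()
    s=np.array([[0,0,0],[.01,0,0],[0,.01,0],[0,0,.05]])
    r=minimize(cost,g,method="Nelder-Mead",options=dict(initial_simplex=np.array(g)+s,xatol=1e-5,fatol=1e-4))
    return r.x,r.fun,ok.sum()
E
python3 - <<'E'
from hold import *
for c,b in (("top",(368,148,435,235)),("scene",(230,210,315,307))):
    print(c,holdfit(c,np.load(c+"0.npz"),b,[.581,-.231,-.124]))
E
```

```text
top (array([ 0.582 , -0.234 , -0.1107]), np.float64(174.359375), np.int64(5286))
scene (array([ 0.5804, -0.2301, -0.1148]), np.float64(98.438232421875), np.int64(7031))
```

{"fn": "play_rows", "kwargs": {
  "increments": [
    {"claw":1,"dp":[-0.4336,-0.1668,0.111],"angular":[0,0,-0.614]},
    {"claw":1,"dp":[-0.4336,-0.1668,0.111],"angular":[0,0,-0.614]},
    {"claw":1,"dp":[-0.4336,-0.1668,0.111],"angular":[0,0,-0.614]},
    {"claw":1,"dp":[-0.4336,-0.1668,0.111],"angular":[0,0,-0.614]},
    {"claw":1,"dp":[-0.4336,-0.1668,0.111],"angular":[0,0,-0.614]},
    {"claw":1,"dp":[-0.4336,-0.1668,0.111],"angular":[0,0,-0.614]},
    {"claw":1,"dp":[-0.4336,-0.1668,0.111],"angular":[0,0,-0.614]},
    {"claw":1,"dp":[-0.4336,-0.1668,0.111],"angular":[0,0,-0.614]},
    {"claw":1,"dp":[-0.4336,-0.1668,0.111],"angular":[0,0,-0.614]},
    {"claw":1,"dp":[-0.4336,-0.1668,0.111],"angular":[0,0,-0.614]}
  ]
}}

```text
time_s: 2.0
tcp_pos: [0.5787, 0.2525, 0.1197]
tool_rot: [0.0, -0.108, 0.994, -0.0]
ft_force: [-0.3, 0.8, -0.4]
grip_width: 0.0854
grip_force: 0.0
```

{"fn": "play_rows", "kwargs": {
  "increments": [
    {"claw":1,"dp":[0,0,0.04]},
    {"claw":1,"dp":[0,0,0.075]},
    {"claw":1,"dp":[0,0,0.094]},
    {"claw":1,"dp":[0,0,0.094]}
  ]
}}

```text
invalid input at $.increments[0]: expected keys claw, dp, angular
```

```bash
python3 - <<'E'
from h import *
for c in ("scene","top"):
    im,d=vision.read_camera(c);np.savez(c+"1.npz",im=im,d=d)
    s=bot.observe();print(s["tcp_pos"],s["tool_rot"],s["ft_force"],proj(c,s["tcp_pos"]))
    if c=="scene": cv2.imwrite("pics/scene1.png",cv2.resize(im[110:215,340:460],None,fx=5,fy=5,interpolation=2)[:,:,::-1])
E
```

```text
[0.5814 0.2485 0.1183] [ 0.0003 -0.1063  0.9943 -0.0015] [ 0.0341 -3.6443 -0.8175] [[400.9847 147.839 ]]
[0.5794 0.2508 0.1188] [-0.0004 -0.1059  0.9944 -0.0008] [0.14   0.2993 0.159 ] [[234.2568 182.8332]]
```

View pics/scene1.png

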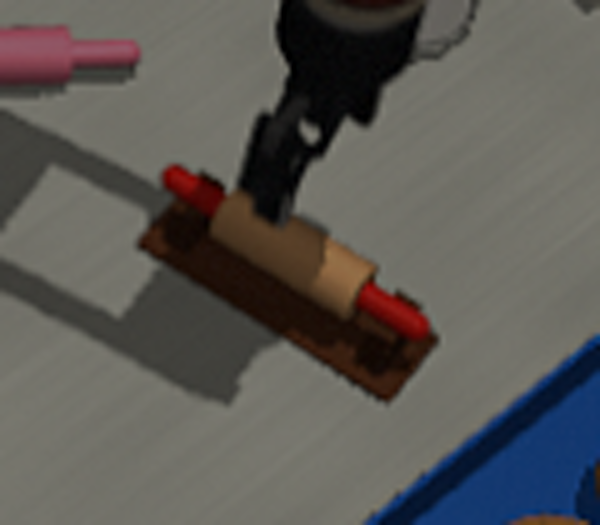

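The close view shows the hand above the wood/red pin, which still lies in its rest (barrel at about scene pixel (398,160)). The descent was refused because it lacked "angular", so I'm resending it.

{"fn": "play_rows", "kwargs": {
  "increments": [
    {"claw":1,"dp":[0,0,0.03],"angular":[0,0,0]},
    {"claw":1,"dp":[0,0,0.06],"angular":[0,0,0]},
    {"claw":1,"dp":[0,0,0.08],"angular":[0,0,0]},
    {"claw":1,"dp":[0,0,0.092],"angular":[0,0,0]},
    {"claw":1,"dp":[0,0,0.092],"angular":[0,0,0]},
    {"claw":1,"dp":[0,0,0.092],"angular":[0,0,0]}
  ]
}}

```text
time_s: 2.7
tcp_pos: [0.5774, 0.2556, 0.0292]
tool_rot: [0.0, -0.109, 0.994, 0.0]
ft_force: [0.6, 0.4, -0.3]
grip_width: 0.0857
grip_force: 0.0
```

{"fn": "play_rows", "kwargs": {
  "increments": [
    {"claw":0,"dp":[0,0,0],"angular":[0,0,0]},
    {"claw":0,"dp":[0,0,0],"angular":[0,0,0]},
    {"claw":0,"dp":[0,0,0],"angular":[0,0,0]},
    {"claw":0,"dp":[0,0,0],"angular":[0,0,0]},
    {"claw":0,"dp":[0,0,0],"angular":[0,0,0]},
    {"claw":0,"dp":[0,0,0],"angular":[0,0,0]},
    {"claw":0,"dp":[0,0,0],"angular":[0,0,0]}
  ],
  "squeeze": 90
}}

```text
time_s: 3.4
tcp_pos: [0.578, 0.2551, 0.0297]
tool_rot: [0.001, -0.108, 0.994, 0.0]
ft_force: [-0.0, -1.7, 5.5]
grip_width: 0.0355
grip_force: 89.8
```

{"fn": "play_rows", "kwargs": {
  "increments": [
    {"claw":0,"dp":[0,0,-0.03],"angular":[0,0,0]},
    {"claw":0,"dp":[0,0,-0.07],"angular":[0,0,0]},
    {"claw":0,"dp":[0,0,-0.11],"angular":[0,0,0]},
    {"claw":0,"dp":[0.01,-0.0476,-0.13],"angular":[0,0,0.03]},
    {"claw":0,"dp":[0.02,-0.0953,-0.13],"angular":[0,0,0.07]},
    {"claw":0,"dp":[0.03,-0.1429,-0.13],"angular":[0,0,0.11]},
    {"claw":0,"dp":[0.041,-0.1905,-0.13],"angular":[0,0,0.15]},
    {"claw":0,"dp":[0.051,-0.2381,-0.13],"angular":[0,0,0.19]},
    {"claw":0,"dp":[0.061,-0.2858,-0.13],"angular":[0,0,0.23]},
    {"claw":0,"dp":[0.061,-0.2858,-0.13],"angular":[0,0,0.23]}
  ]
}}

```text
time_s: 4.4
tcp_pos: [0.5785, -0.0431, 0.1578]
tool_rot: [-0.0, 0.01, 1.0, -0.001]
ft_force: [-0.4, 0.1, -1.9]
grip_width: 0.0359
grip_force: 90.7
```

{"fn": "play_rows", "kwargs": {
  "increments": [
    {"claw":0,"dp":[-0.001,-0.049,0],"angular":[0,0,0.03]},
    {"claw":0,"dp":[-0.002,-0.098,0],"angular":[0,0,0.06]},
    {"claw":0,"dp":[-0.003,-0.145,0],"angular":[0,0,0.09]},
    {"claw":0,"dp":[-0.003,-0.18,0],"angular":[0,0,0.107]},
    {"claw":0,"dp":[-0.003,-0.195,0],"angular":[0,0,0.107]},
    {"claw":0,"dp":[-0.003,-0.195,0],"angular":[0,0,0.107]},
    {"claw":0,"dp":[-0.003,-0.195,0],"angular":[0,0,0.107]},
    {"claw":0,"dp":[-0.003,-0.195,0],"angular":[0,0,0.107]}
  ]
}}

```text
time_s: 5.2
tcp_pos: [0.5796, -0.2303, 0.1579]
tool_rot: [-0.0, 0.059, 0.998, 0.001]
ft_force: [-0.5, 0.5, -2.3]
grip_width: 0.0357
grip_force: 90.9
```

```bash
python3 - <<'E'
from fit import *
Z={}
for c in ("scene","top"):
    im,d=vision.read_camera(c);np.savez(c+"2.npz",im=im,d=d);Z[c]=dict(im=im,d=d)
s=bot.observe();print(s["tcp_pos"],s["tool_rot"],s["ft_force"])
g=[s["tcp_pos"][0],s["tcp_pos"][1],s["tcp_pos"][2]+.019]
ax=np.array([np.cos(-.119),np.sin(-.119),0])
B=[]
for c in ("top","scene"):
    q=proj(c,[g-.12*ax,g+.12*ax]);lo=q.min(0)-12;hi=q.max(0)+12;B.append([int(v) for v in (*lo,*hi)])
print(B)
p,sb,sr,e=pinfit((Z["top"],Z["scene"]),B,[*g,-.119,0]);print("pin",p,sb,sr,e)
t=[cv2.resize(Z[c]["im"][v-25:v+75,u-25:u+85],None,fx=3.6,fy=3.6,interpolation=2)[:,:,::-1] for c,(u,v,_,_) in zip(("top","scene"),B)]
cv2.imwrite("pics/hover.png",np.hstack(t))
E
```

```text
[ 0.5797 -0.2306  0.1582] [-0.0001  0.0589  0.9983  0.0002] [-0.0484  0.4328 -1.4383]
[[389, 126, 422, 236], [231, 186, 303, 283]]Traceback (most recent call last):
  File "<stdin>", line 12, in <module>
  File "fit.py", line 9, in pinfit
    v,u=np.nonzero(k);X=pts(c,np.c_[u,v],Z["d"]);ok=X[:,2]>guess[2]-.02
                        ~~~^^^^^^^^^^^^^^^^^^^^^
  File "h.py", line 16, in pts
    t,r=rays(c,uv); uv=np.int32(uv); return t+r*d[uv[:,1],uv[:,0]][:,None]
        ~~~~^^^^^^
  File "h.py", line 11, in rays
    n=cv2.undistortPoints(np.float64(uv).reshape(-1,1,2),K,D)[:,0]
      ~~~~~~~~~~~~~~~~~~~^^^^^^^^^^^^^^^^^^^^^^^^^^^^^^^^^^^^
cv2.error: OpenCV(4.12.0) /io/opencv/modules/calib3d/src/undistort.dispatch.cpp:347: error: (-215:Assertion failed) CV_IS_MAT(_src) && CV_IS_MAT(_dst) && (_src->rows == 1 || _src->cols == 1) && (_dst->rows == 1 || _dst->cols == 1) && _src->cols + _src->rows - 1 == _dst->rows + _dst->cols - 1 && (CV_MAT_TYPE(_src->type) == CV_32FC2 || CV_MAT_TYPE(_src->type) == CV_64FC2) && (CV_MAT_TYPE(_dst->type) == CV_32FC2 || CV_MAT_TYPE(_dst->type) == CV_64FC2) in function 'cvUndistortPointsInternal'
```

```bash
sed -i 's/            v,u=np.nonzero(k);X=pts.*/            v,u=np.nonzero(k)\n            if not len(u): continue\n            X=pts(c,np.c_[u,v],Z["d"]);ok=abs(X[:,2]-guess[2])<.03/; s/(Sa>190)&(V>70)/(Sa>170)\&(V>45)/; s/(V>100)/(V>60)/' fit.py; cat > look.py <<'E'
from fit import *
import sys
def look(n,new=True,pic=True,cams=("top","scene")):
    Z={}
    for c in ("scene","top"):
        if new:
            im,d=vision.read_camera(c);np.savez(c+n+".npz",im=im,d=d)
        Z[c]=dict(np.load(c+n+".npz"))
    s=bot.observe();print(s["time_s"],s["tcp_pos"],s["tool_rot"],s["ft_force"])
    g=np.r_[s["tcp_pos"][:2],s["tcp_pos"][2]+.019]
    ax=np.array([np.cos(-.119),np.sin(-.119),0]);B=[]
    for c in ("top","scene"):
        q=proj(c,[g-.12*ax,g+.12*ax]);B.append([int(v) for v in (*(q.min(0)-12),*(q.max(0)+12))])
    if pic:
        t=[cv2.resize(Z[c]["im"][v-15:v+115,u-25:u+85],None,fx=3.6,fy=3.6,interpolation=2)[:,:,::-1] for c,(u,v,_,_) in zip(("top","scene"),B)]
        cv2.imwrite(f"pics/look{n}.png",np.hstack(t)); print([(b[0]-25,b[1]-15) for b in B])
    p,sb,sr,e=pinfit((Z["top"],Z["scene"]),B,[*g,-.119,0]);print("pin",p,sb,sr,e)
E
python3 -c "
from look import *
look('2',False)"
```

```text
5.3 [ 0.5797 -0.2306  0.1582] [-0.0001  0.0589  0.9983  0.0002] [-0.0484  0.4328 -1.4383]
[(364, 111), (206, 171)]
pin [ 0.6334 -0.2351  0.1728 -0.0918 -0.0046] [-0.1064 -0.0036] [-0.0427  0.0427] 0.0021962030728419125
```

View pics/look2.png

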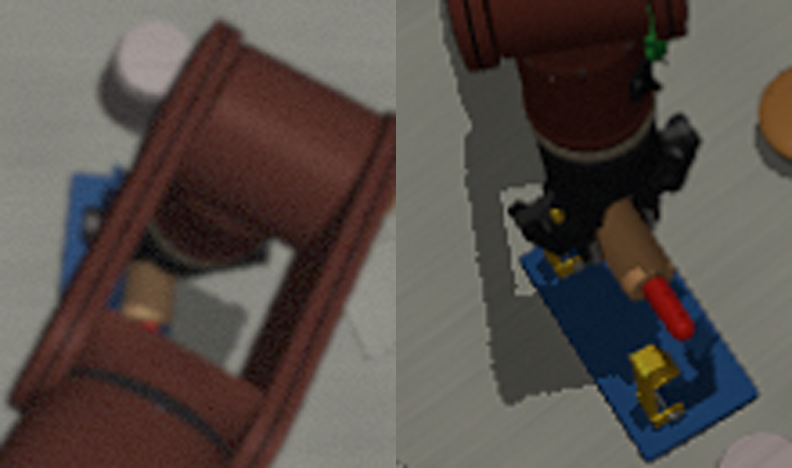

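Hover view: the pin is level over the holder. In the scene view its red handle tip is at about (289,263), above the near fork's jaw at about (277,272), and the arm hides most of it from the top camera. I'll go down to just above the mouths and compare again.

{"fn": "play_rows", "kwargs": {
  "increments": [
    {"claw":0,"dp":[-0.002,-0.001,0.015],"angular":[0,0,0]},
    {"claw":0,"dp":[-0.002,-0.001,0.03],"angular":[0,0,0]},
    {"claw":0,"dp":[-0.002,-0.001,0.045],"angular":[0,0,0]},
    {"claw":0,"dp":[-0.002,-0.001,0.045],"angular":[0,0,0]},
    {"claw":0,"dp":[-0.002,-0.001,0.045],"angular":[0,0,0]}
  ]
}}

```text
time_s: 5.8
tcp_pos: [0.5807, -0.2331, 0.1119]
tool_rot: [-0.001, 0.06, 0.998, 0.001]
ft_force: [0.2, -1.5, -1.6]
grip_width: 0.0355
grip_force: 90.9
```

```bash
python3 - <<'E'
from look import *
look("3")
Z=np.load("scene3.npz");h=cv2.cvtColor(Z["im"],cv2.COLOR_RGB2HSV);H,Sa,V=h[...,0],h[...,1],h[...,2]
n=np.array([np.sin(.119),np.cos(.119)]);a=np.array([np.cos(.119),-np.sin(.119)]);o=np.array([.581,-.232])
for nm,m in (("red",((H<6)|(H>172))&(Sa>170)&(V>45)),("yellow",(H>20)&(H<35)&(Sa>120)&(V>80)),("blue",(H>100)&(H<125)&(Sa>100))):
    m[:, :230]=0;m[:,312:]=0;m[:212]=0;m[307:]=0
    v,u=np.nonzero(m);X=pts("scene",np.c_[u,v],Z["d"]);k=(X[:,2]>.085)&(X[:,2]<.14)&(X[:,0]>.6);X=X[k]
    L=np.c_[(X[:,:2]-o)@a,(X[:,:2]-o)@n,X[:,2]]
    print(nm,len(L),np.percentile(L,[3,25,50,75,97],axis=0))
    if nm=="red": print(L[np.argsort(L[:,2])[::-1][:15]].mean(0))
E
```

```text
5.9 [ 0.5818 -0.2337  0.1137] [ 0.0004  0.0599  0.9982 -0.0002] [-0.3802 -0.3517 -1.1736]
[(362, 115), (207, 180)]
pin [ 0.6525 -0.2397  0.126  -0.0932 -0.0199] [-0.1195 -0.0213] [-0.0226  0.0226] 0.002349071865171134
red 121 [[ 0.051  -0.0087  0.126 ]
 [ 0.0614 -0.0055  0.1317]
 [ 0.0726 -0.0021  0.1337]
 [ 0.0842  0.0023  0.1355]
 [ 0.094   0.0062  0.138 ]]
[ 0.0743 -0.0018  0.1376]
yellow 74 [[ 0.065  -0.0298  0.087 ]
 [ 0.0703 -0.0247  0.107 ]
 [ 0.0752 -0.0205  0.1176]
 [ 0.0796 -0.016   0.1193]
 [ 0.0825 -0.0118  0.1212]]
blue 74 [[0.047  0.0148 0.0874]
 [0.068  0.0183 0.098 ]
 [0.074  0.0217 0.1063]
 [0.0804 0.0251 0.1141]
 [0.0838 0.029  0.1295]]
```

View pics/look3.png

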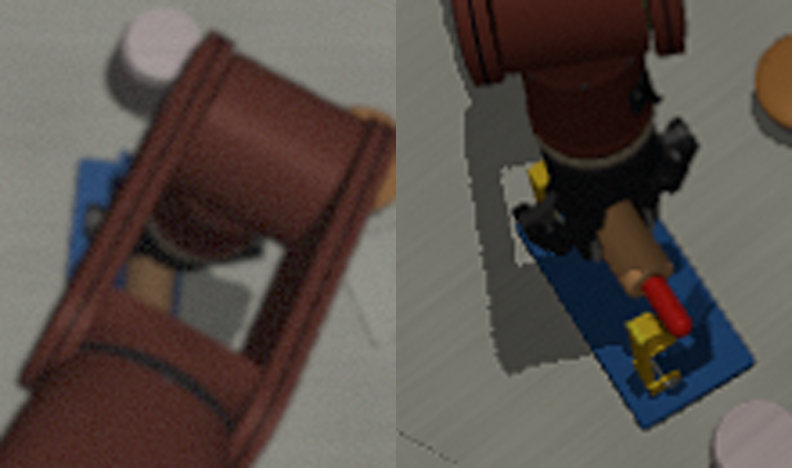

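```bash
python3 - <<'E'
from h import *
from scipy.optimize import least_squares
n=np.array([np.sin(.119),np.cos(.119)]);a=np.array([np.cos(.119),-np.sin(.119)]);o=np.array([.581,-.232])
def col(f,cond,lo=(230,200),hi=(312,307)):
    Z=np.load(f);h=cv2.cvtColor(Z["im"],cv2.COLOR_RGB2HSV);m=cond(h[...,0],h[...,1],h[...,2])
    v,u=np.nonzero(m);k=(u>lo[0])&(u<hi[0])&(v>lo[1])&(v<hi[1]);u,v=u[k],v[k]
    c=f[:-5];X=pts(c,np.c_[u,v],Z["d"]);return np.c_[(X[:,:2]-o)@a,(X[:,:2]-o)@n,X[:,2]]
red=lambda H,S,V:((H<6)|(H>172))&(S>170)&(V>45)
yel=lambda H,S,V:(H>18)&(H<36)&(S>100)&(V>50)
blu=lambda H,S,V:(H>100)&(H<125)&(S>100)
L=col("scene3.npz",red);L=L[(L[:,2]>.11)&(L[:,2]<.15)&(L[:,0]>.05)&(L[:,0]<.088)]
r=least_squares(lambda p:np.hypot(L[:,1]-p[0]-p[2]*(L[:,0]-.07),L[:,2]-p[1])-.009,[0,.128,0],loss="soft_l1",f_scale=.001);print("handle y,z at x=70",r.x)
for f,lo,hi in (("scene0.npz",(230,205),(312,307)),("top0.npz",(370,150),(430,230))):
    for nm,cd in (("yel",yel),("blue",blu)):
        L=col(f,cd,lo,hi)
        for s in (-1,1):
            for z0,z1 in ((.085,.095),(.095,.105),(.105,.115),(.115,.124)):
                k=(L[:,2]>z0)&(L[:,2]<z1)&(L[:,0]*s>.05)
                if k.sum()>3: print(f,nm,s,z0,k.sum(),"x",np.percentile(L[k,0],[5,95]),"y",np.percentile(L[k,1],[2,50,98]))
E
```

```text
handle y,z at x=70 [0.0002 0.1267 0.0144]
scene0.npz yel -1 0.085 30 x [-0.0757 -0.0619] y [-0.0301 -0.0171 -0.004 ]
scene0.npz yel -1 0.095 14 x [-0.0751 -0.0615] y [-0.0299 -0.0085 -0.0046]
scene0.npz yel -1 0.105 16 x [-0.0764 -0.061 ] y [-0.0302 -0.0149 -0.0086]
scene0.npz yel -1 0.115 45 x [-0.0783 -0.0622] y [-0.0303 -0.0218 -0.0125]
scene0.npz yel 1 0.085 25 x [0.068  0.0825] y [-0.0301 -0.0174 -0.0051]
scene0.npz yel 1 0.095 15 x [0.071  0.0826] y [-0.0303 -0.024  -0.0048]
scene0.npz yel 1 0.105 13 x [0.071  0.0831] y [-0.0299 -0.0144 -0.0072]
scene0.npz yel 1 0.115 55 x [0.0646 0.0827] y [-0.0303 -0.0215 -0.0114]
scene0.npz blue -1 0.085 16 x [-0.0781 -0.0608] y [0.0032 0.0147 0.0203]
scene0.npz blue -1 0.095 18 x [-0.0791 -0.0626] y [0.0153 0.0188 0.0235]
scene0.npz blue -1 0.105 16 x [-0.0778 -0.0615] y [0.0199 0.0239 0.0301]
scene0.npz blue -1 0.115 10 x [-0.0781 -0.0643] y [0.0237 0.0265 0.0284]
scene0.npz blue 1 0.085 19 x [0.0643 0.083 ] y [0.0041 0.0146 0.0217]
scene0.npz blue 1 0.095 25 x [0.0657 0.0832] y [0.0152 0.0196 0.0236]
scene0.npz blue 1 0.105 23 x [0.0644 0
[... 459 characters left out ...]
004 ]
top0.npz yel 1 0.095 14 x [0.0613 0.0751] y [-0.0273 -0.0086 -0.0061]
top0.npz yel 1 0.105 13 x [0.0607 0.076 ] y [-0.0303 -0.012  -0.0099]
top0.npz yel 1 0.115 36 x [0.0619 0.0768] y [-0.0288 -0.021  -0.0136]
top0.npz blue -1 0.085 5 x [-0.0837 -0.065 ] y [0.0098 0.0124 0.0201]
top0.npz blue -1 0.095 10 x [-0.0834 -0.0671] y [0.0123 0.0142 0.0171]
top0.npz blue -1 0.105 13 x [-0.0832 -0.0665] y [0.0186 0.0216 0.0274]
top0.npz blue -1 0.115 13 x [-0.0797 -0.0641] y [0.0236 0.0262 0.029 ]
top0.npz blue 1 0.095 9 x [0.0602 0.0705] y [0.013  0.015  0.0222]
top0.npz blue 1 0.105 11 x [0.0601 0.0726] y [0.0182 0.0223 0.0287]
top0.npz blue 1 0.115 7 x [0.0619 0.0715] y [0.0242 0.0263 0.0288]
```

{"fn": "play_rows", "kwargs": {
  "increments": [
    {"claw":0,"dp":[0,0.001,0.006],"angular":[0,0,0]},
    {"claw":0,"dp":[0,0.001,0.012],"angular":[0,0,0]},
    {"claw":0,"dp":[0,0.001,0.018],"angular":[0,0,0]},
    {"claw":0,"dp":[0,0.001,0.024],"angular":[0,0,0]},
    {"claw":0,"dp":[0,0.001,0.028],"angular":[0,0,0]},
    {"claw":0,"dp":[0,0.001,0.028],"angular":[0,0,0]},
    {"claw":0,"dp":[0,0.001,0.028],"angular":[0,0,0]}
  ]
}}

```text
time_s: 6.6
tcp_pos: [0.5822, -0.2312, 0.0851]
tool_rot: [0.0, 0.06, 0.998, 0.001]
ft_force: [2.3, 5.9, 0.1]
grip_width: 0.0357
grip_force: 91.2
```

{"fn": "play_rows", "kwargs": {
  "increments": [
    {"claw":0,"dp":[0,0,0.004],"angular":[0,0,0]},
    {"claw":0,"dp":[0,0,0.008],"angular":[0,0,0]},
    {"claw":0,"dp":[0,0,0.011],"angular":[0,0,0]},
    {"claw":0,"dp":[0,0,0.011],"angular":[0,0,0]}
  ]
}}

```text
time_s: 7.0
tcp_pos: [0.5832, -0.2307, 0.0753]
tool_rot: [0.002, 0.06, 0.998, 0.001]
ft_force: [3.1, 7.3, 4.3]
grip_width: 0.0357
grip_force: 91.7
```

{"fn": "play_rows", "kwargs": {
  "increments": [
    {"claw":0,"dp":[0,0,0.004],"angular":[0,0,0]},
    {"claw":0,"dp":[0,0,0.008],"angular":[0,0,0]},
    {"claw":0,"dp":[0,0,0.012],"angular":[0,0,0]},
    {"claw":0,"dp":[0,0,0.014],"angular":[0,0,0]},
    {"claw":0,"dp":[0,0,0.014],"angular":[0,0,0]}
  ]
}}

```text
time_s: 7.5
tcp_pos: [0.5812, -0.2322, 0.0599]
tool_rot: [-0.0, 0.06, 0.998, 0.0]
ft_force: [-0.8, 3.1, -2.0]
grip_width: 0.0355
grip_force: 91.0
```

{"fn": "play_rows", "kwargs": {
  "increments": [
    {"claw":0,"dp":[0,0,0.0015],"angular":[0,0,0]},
    {"claw":0,"dp":[0,0,0.0025],"angular":[0,0,0]},
    {"claw":0,"dp":[0,0,0.0025],"angular":[0,0,0]}
  ]
}}

```text
time_s: 7.8
tcp_pos: [0.5813, -0.2322, 0.0596]
tool_rot: [-0.0, 0.06, 0.998, 0.0]
ft_force: [-7.0, 5.8, 12.7]
grip_width: 0.0354
grip_force: 92.6
```

```bash
python3 - <<'E'
from look import *
look("4")
Z=np.load("scene4.npz");h=cv2.cvtColor(Z["im"],cv2.COLOR_RGB2HSV);H,Sa,V=h[...,0],h[...,1],h[...,2]
n=np.array([np.sin(.119),np.cos(.119)]);a=np.array([np.cos(.119),-np.sin(.119)]);o=np.array([.581,-.232])
v,u=np.nonzero(((H<6)|(H>172))&(Sa>170)&(V>45));k=(u>230)&(u<312)&(v>205)&(v<307);X=pts("scene",np.c_[u,v][k],Z["d"])
X=X[(X[:,2]<.12)&(X[:,2]>.05)];L=np.c_[(X[:,:2]-o)@a,(X[:,:2]-o)@n,X[:,2]];print(len(L),np.percentile(L,[3,50,97],axis=0))
E
```

```text
7.9 [ 0.5813 -0.2323  0.0596] [-0.0004  0.0597  0.9982  0.0002] [-7.2568  6.8021 12.5846]
[(358, 120), (210, 190)]
pin [ 0.6541 -0.2387  0.0744 -0.0888 -0.0025] [-0.1065  0.0815] [-0.0233  0.0233] 0.0031458868100732564
83 [[ 0.0515 -0.0071  0.0753]
 [ 0.0815  0.002   0.0823]
 [ 0.0956  0.0086  0.0878]]
```

View pics/look4.png

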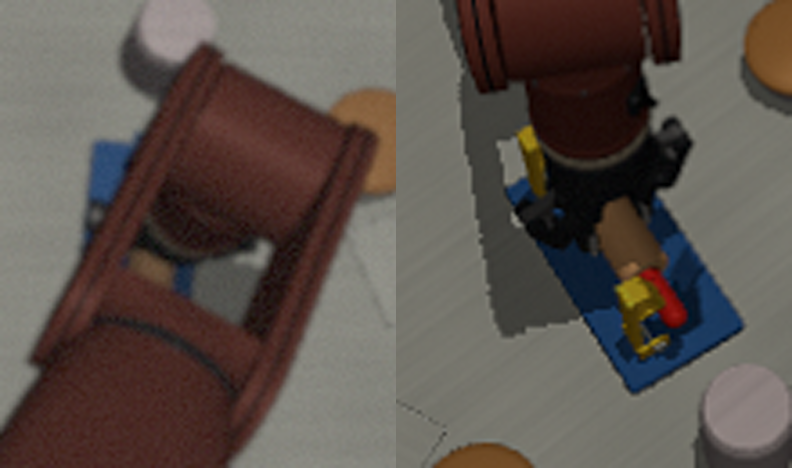

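Scene view: the red handle lies under the yellow jaw in the near fork, at about (278,275), and the barrel is low between the forks. The upward force of about 13 N shows floor contact. Releasing now.

{"fn": "play_rows", "kwargs": {
  "increments": [
    {"claw":0,"dp":[0,0,-0.001],"angular":[0,0,0]},
    {"claw":0.9,"dp":[0,0,-0.001],"angular":[0,0,0]},
    {"claw":0.9,"dp":[0,0,-0.001],"angular":[0,0,0]},
    {"claw":0.9,"dp":[0,0,-0.001],"angular":[0,0,0]},
    {"claw":0.9,"dp":[0,0,-0.001],"angular":[0,0,0]},
    {"claw":0.9,"dp":[0,0,-0.001],"angular":[0,0,0]},
    {"claw":0.9,"dp":[0,0,-0.001],"angular":[0,0,0]}
  ]
}}

```text
time_s: 8.6
tcp_pos: [0.5815, -0.2326, 0.0587]
tool_rot: [0.0, 0.06, 0.998, -0.0]
ft_force: [0.2, 0.0, -0.3]
grip_width: 0.0766
grip_force: 0.0
```

{"fn": "play_rows", "kwargs": {
  "increments": [
    {"claw":0.9,"dp":[0,0,-0.03],"angular":[0,0,0]},
    {"claw":0.9,"dp":[0,0,-0.07],"angular":[0,0,0]},
    {"claw":0.9,"dp":[0,0,-0.12],"angular":[0,0,0]},
    {"claw":0.9,"dp":[0,0,-0.16],"angular":[0,0,0]},
    {"claw":0.9,"dp":[0,0.05,-0.18],"angular":[0,0,0]},
    {"claw":0.9,"dp":[0,0.1,-0.18],"angular":[0,0,0]},
    {"claw":0.9,"dp":[0,0.15,-0.18],"angular":[0,0,0]},
    {"claw":0.9,"dp":[0,0.2,-0.18],"angular":[0,0,0]},
    {"claw":0.9,"dp":[0,0.25,-0.18],"angular":[0,0,0]},
    {"claw":0.9,"dp":[0,0.3,-0.18],"angular":[0,0,0]}
  ]
}}

```text
time_s: 9.6
tcp_pos: [0.6169, 0.0638, 0.239]
tool_rot: [0.0, 0.06, 0.998, -0.0]
ft_force: [0.2, -0.1, -0.6]
grip_width: 0.077
grip_force: 0.0
```

```bash
python3 - <<'E'
from fit import *
Z=[]
for c in ("top","scene"):
    im,d=vision.read_camera(c);np.savez(c+"5.npz",im=im,d=d);Z.append(dict(im=im,d=d))
g=np.array([.581,-.231,.075]);ax=np.array([np.cos(-.119),np.sin(-.119),0]);B=[]
for c in ("top","scene"):
    q=proj(c,[g-.1*ax,g+.1*ax]);B.append([int(v) for v in (*(q.min(0)-8),*(q.max(0)+8))])
p,sb,sr,e=pinfit(Z,B,[*g,-.119,0]);print("pin",p,sb,sr,e)
t=[cv2.resize(z["im"][b[1]-20:b[1]+90,b[0]-30:b[0]+80],None,fx=3.6,fy=3.6,interpolation=2)[:,:,::-1] for z,b in zip(Z,B)]
cv2.imwrite("pics/end.png",np.hstack(t))
n=np.array([np.sin(.119),np.cos(.119)]);a=np.array([np.cos(.119),-np.sin(.119)]);o=np.array([.581,-.231])
print("in holder",(p[:2]-o)@a,(p[:2]-o)@n)
for c,z in zip(("top","scene"),Z):
    h=cv2.cvtColor(z["im"],cv2.COLOR_RGB2HSV);H,S,V=h[...,0],h[...,1],h[...,2]
    v,u=np.nonzero((H>18)&(H<36)&(S>100)&(V>50));X=pts(c,np.c_[u,v],z["d"]);L=np.c_[(X[:,:2]-o)@a,(X[:,:2]-o)@n,X[:,2]]
    for s in (-1,1):
        k=(abs(L[:,0]*s-.072)<.02)&(abs(L[:,1])<.04)&(L[:,2]>.115)&(L[:,2]<.124);print(c,"jaw",s,k.sum(),np.percentile(L[k,1],[2,50,98]))
E
```

```text
pin [ 0.5812 -0.2319  0.0746 -0.118  -0.0004] [-0.0771  0.0674] [-0.0952  0.0952] 0.0027878935485683098
in holder 0.0003145959963143327 -0.0008995896691220783
top jaw -1 34 [-0.0301 -0.022  -0.0151]
top jaw 1 34 [-0.03   -0.0228 -0.0139]
scene jaw -1 45 [-0.0309 -0.0221 -0.0133]
scene jaw 1 55 [-0.0312 -0.0221 -0.0127]
```

View pics/end.png

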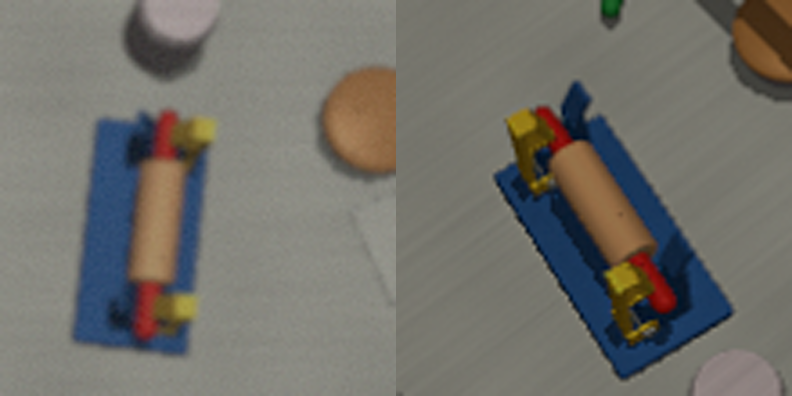

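The pin is in both forks: z is 74.6 mm, it is level, the yaw is -0.118 and it is centred. Both jaws are back where they stood at the start, and the gripper is clear. Handing in.

```bash
python3 -c "
from rig import bot
print(bot.job_done())"
```

```text
the job is handed in; nothing more can be done
None
```

The pin is seated in the blue holder: my last camera check showed it level, centred to within about 1 mm, with both jaws shut and the gripper clear; the job is handed in, but no verdict came back.

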